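Swing a brass tube into line about the post and lock it with the keeper

TASK

On the steel bench plate, slide the length of brass tube round so that its end bears on the fixed post and it swings about the post, until it lies flush along the fence under the overhead rail with its end still at the post; then turn the keeper fully closed behind it, let go and move clear. Keep the tube down on the plate all the time, do not knock the rail, and leave everything else on the bench where it is.

Things in the scene. Friction and masses are not known exactly. Their poses are not given: they have to be found in the camera images.
- jig: Fixed dark steel bench plate, 260 (its x) by 360 (its y) by 8 mm thick, carrying fence, post, rail and keeper. Origin under its centre on the bench, z up, top face at z = 8 mm; its +x points away from the robot, turned up to 0.25 rad. A tube flush on the fence runs along plate y, its centre at plate x = 63 mm, its side away from the fence at x = 51 mm
- fence_mid (a point): Middle of the fence's flat face, 14 mm above the plate top; axes as the plate's. The face looks to plate -x at x = +75 mm, from y = -40 to +70 mm, and is 26 mm tall; the fence is 16 mm thick
- post: Fixed upright round steel post, 16 mm diameter, 34 mm tall, standing on the plate at plate x = 41, y = -115 mm; origin at its foot on the plate top. The tube goes on its +x side; with the tube flush on the fence 2 mm of play is left between tube and post
- rail: Fixed steel rod, 14 mm diameter, along plate y from -150 to +150 mm, above the robot side of the tube's final place (axis at plate x = 42 mm, 112 mm above the bench); its ends bend back and go down to the plate at x = 112 mm. Origin and axes are the plate's. A gripper pointing straight down will not fit under it: lean it 25 to 45 degrees, fingers pointing ahead and down to plate +x
- rail_mid (a point): Middle of the overhead rail's straight part, on its axis
- bar_center (a point): Centre of the loose brass rectangular tube lying on the plate: 200 mm long (its y), 24 mm wide (x), 28 mm tall (z), 0.25 to 0.5 kg. Its pivot end (-y) is near the post, 2 to 14 mm short of touching it, with about 15 mm of tube past it; the other end starts swung out towards the robot, 0.55 to 0.8 rad counter-clockwise off the fence's line
- bar: The same tube; origin under the middle of its pivot (-y) end, y along the tube. Pushed to plate +x on its robot side near the +y end, its pivot end comes back onto the post, then it swings about the post onto the fence
- keeper (a joint): Angle of the keeper, rad: flat steel arm lying on the plate with an upright hinge, growing counter-clockwise from above; stays where left (stiff: about 1 N at 60 mm). At 0 it points to plate -x leaning 30 degrees to +y; starts 0 to 0.45; at 2.094, its stop, it is fully closed: points to plate -y, 1.5 mm behind a flush tube on the side away from the fence, overlapping about 50 mm of it
- keeper_hinge (a point): On the keeper's hinge axis (plate x = 42.5, y = 108 mm), half-way up the arm, 10 mm above the plate; hinge boss 22 mm diameter
- keeper_tip (a point): Middle of the keeper's free end, half-way up. The arm is 90 mm long from the hinge axis, 14 mm wide, 20 mm tall
- grooved_block: Bystander: dark steel block with grooves, 45 x 50 x 26 mm, loose on the plate's near right part; leave alone; origin under its centre
- offcut: Bystander: short copper bar, 18 x 55 x 18 mm, loose on the plate behind the fence; leave alone; origin under its centre
- bench_block: Bystander: square steel bench block 90 x 90 x 22 mm on the bench to the right; leave alone; origin under its centre
- hammer: Bystander: hammer lying on the bench to the right; leave alone; origin under its centre
- teapot: Bystander: brown clay teapot, 84 mm tall, on the bench to the left; leave alone; origin under its centre
- bowl: Bystander: white bowl, 150 mm across, 75 mm tall, to the left; leave alone; origin under its centre
- gas_can: Bystander: white and green can, 66 mm diameter, 190 mm tall, far left; leave alone; origin under its centre
Things that resemble listed ones, but are neither listed nor needed, are in the scene too. There is more than one size of the bar; the job needs the larger.

How it is judged:
By the outcome, as a careful person would: the job done as asked, in the order asked, and still so for the second after the job is handed in, with the robot touching nothing.
It also fails if it takes over 51 s, if anything falls off the work surface, if the arm or the gripper's body presses on something with over 40 N, if the wrist force passes 120 N, or if a joint passes its speed limit or range.

ROBOT

A 6-joint arm with a two-finger parallel gripper is mounted at the origin on the work surface. World frame = base frame: x ahead of the robot, y to its left, z up, the work surface at z = 0. Lengths are in m, angles in rad, forces in N, time in s.
With the tool pointing down it reaches from about 0.25 to 0.8 m from the base axis. Payload 8.5 kg.
Tool frame: the origin (TCP) lies between the finger pads; the fingertips stand 14 mm ahead of it and the grasp point (between the pads) lies 5 mm behind it; z points along the fingers, y is the line along which they close (so a half turn about z gives the same grasp; the last joint's range is limited). The gripper opens to 85 mm and grips with 20 to 120 N. Pads are 22 mm wide; open, the fingers measure 114 mm over their backs; the gripper's body (76 mm by 85 mm) begins 54 mm behind the grasp point. The pads swing forward as they close: fully open they stand 13 mm farther back than shut.
Start: joints at [1.28, 0.238, -0.013, 1.319, 0, 1.571], TCP at [0.151, 0.503, 0.245] pointing down, gripper open.
Joint ranges: [-2.66, 2.66], [-1.03, 1.9], [-1.14, 1.46], [-1.82, 2.27], [-1.45, 1.34], [-3.14, 3.14]. Speed limits (rad/s): [2.22, 2.22, 2.79, 3.14, 3.14, 3.14].

INTERFACE

Orientations are given as a 3x3 rotation matrix whose columns are the frame's x, y, z axes.
In Python, from bench import sense, capture, sign_off, recognise, landmark_of gives the robot as it stands.
- The arm moves only by the tool arm_command, never from a script. Its argument "targets" is a list of rows, each a list of 3 entries, a list of its own where there are three numbers: the turn, a rotation vector about the tool's x, y, z scaled (see below), then the shift along the tool's x, y, z scaled (see below), then the finger opening in mm, from 0 to 85.4. A call has 1 to 20 rows; each row shifts and turns the commanded pose from where the row before left it, along the tool's axes as they then stand; what a row does not reach is not made up. The controller multiplies each number of a shift by 50 mm and each number of a turn by 0.1 rad. A row lasts 1/10 s, in which the tool goes at most 50 mm and 8.59 degrees, less where a joint would pass 70% of its speed; a pose out of reach is approached as far as the arm can. A call with a number of a shift or a turn outside -1 to 1 is refused whole. A call with a gripper value outside its range is refused whole. The fingers move at their own pace and stop on an object; "squeeze" is the grip in N (left out, the last holds). Time passes only in rows, so rows that do not move let the fingers close. It gives the time, the measured TCP pose, the force, the opening and the grip force at its end, in the units of the state.
- sense(): the state, without advancing time (a new reading comes with each control period).
- capture(name): name is "scene" or "top"; returns a dict with "color" (384x512x3 uint8, blue, green, red), "fovy" (degrees; the focal length in pixels is half the picture's height over the tangent of half this angle, whatever the lens; pixels are square), "cx", "cy" (the principal point, pixels), "T" (4x4, takes a point from camera to world coordinates). Camera axes: x right, y down, z forward; pixel columns grow to the right and rows downward; lengths in m; the calibration is good to about 2 mm. A picture is of the moment at which its call begins. There is no depth.
- sign_off(): hands the job in; it is judged then, once.
Trained networks look in the newest picture that a camera, given by its name, has taken for a name from the list of things; names that differ only in an ending like _2 or _b are one class to them, and where a whole thing is asked for, a point or a joint stands for the part that bears it (a point fixed in the world has none). Each returns a list of dicts, best first, with "score" (0 to 1); they miss things now and then, are a little off and sometimes report something else, mostly with a low value. They report only what shows in the picture. A call takes as long as a camera call. They do not tell look-alikes from the thing itself.
- recognise(camera, label): "box" ([left, top, right, bottom] in pixels, round what is visible of it).
- landmark_of(camera, label): "location" ([column, row] in pixels: a listed point, or the origin of a listed thing).
The state is a dict: "t": time; "joints": joint angles; "qvel": joint speeds; "effort": joint torques, N m; "eef_pos": TCP position; "ee_rot": TCP orientation; "force": force on the tool from outside, world axes, zero at the start; "torque": the same for the moment, N m; "gripper_width": opening from 0.0 (shut) to 1.0 (fully open); "grip_force": force on a finger pad.
Only numpy, scipy, OpenCV 4.12 (cv2) and the standard library are available. Lean on these libraries where they do the work, as an engineer would, in place of code of your own. Each camera call takes 0.05 s, during which the arm holds its last target. There are 200 camera calls.

## Working session

There is one attempt and no reset: what is moved stays moved. The work goes in short steps, Python scripts to look and compute and a tool call to move; the robot and the scene stay as the last step left them, time stands still between calls to the robot, and variables do not carry over. Pictures are saved under pics/ and viewed, at most 10 in all, crops included, and the job is handed in when it is done.

Besides the shell and the picture viewer there is one more tool, called in YAML: its name, and indented under it one key for each argument. arm_command: Moves the arm, as the interface text tells. Shifts and turns lie within -1 to 1; 1 stands for 50 mm of shift or 0.1 rad of turn. Its arguments: {"type":"object","properties":{"targets":{"type":"array"},"squeeze":{"type":"number"}},"required":["targets"]}

```bash
mkdir -p pics; ls
cat > h.py <<'E'
import numpy as np,cv2
from bench import sense,capture,recognise,landmark_of
def cam(c):
    f=c["color"].shape[0]/2/np.tan(np.radians(c["fovy"])/2)
    return f,c["cx"],c["cy"],np.array(c["T"])
def ray(c,uv):
    f,cx,cy,T=cam(c); d=T[:3,:3]@np.array([(uv[0]-cx)/f,(uv[1]-cy)/f,1]); return T[:3,3],d
def onz(c,uv,z):
    o,d=ray(c,uv); return o+d*(z-o[2])/d[2]
def proj(c,p):
    f,cx,cy,T=cam(c); q=T[:3,:3].T@(np.array(p)-T[:3,3]); return np.array([cx+f*q[0]/q[2],cy+f*q[1]/q[2]])
E
cat > a.py <<'E'
from h import *
np.set_printoptions(precision=3,suppress=True)
s=sense();print(s["t"],s["eef_pos"],s["ee_rot"],s["force"],s["gripper_width"])
Z=dict(jig=0,fence_mid=.022,post=.008,rail_mid=.112,bar_center=.022,bar=.008,keeper_hinge=.018,keeper_tip=.018,grooved_block=.008,offcut=.008)
for n in("scene","top"):
    c=capture(n);cv2.imwrite(f"pics/{n}0.png",c["color"])
    print(n,c["T"][:3,3],c["fovy"])
    for l,z in Z.items():
        for r in landmark_of(n,l)[:3]:
            print(l,round(r["score"],2),np.round(r["location"]),onz(c,r["location"],z))
E
python3 a.py
```

```text
pics
0.0 [0.15  0.503 0.245] [[-0.958  0.287 -0.   ]
 [ 0.287  0.958 -0.001]
 [-0.    -0.001 -1.   ]] [ 0.674  0.69  -0.268] 0.999186262955154
scene [1.191 0.161 0.78 ] 56.565990167796244
jig 0.6 [261. 240.] [0.593 0.023 0.   ]
fence_mid 0.67 [261. 261.] [0.675 0.045 0.022]
fence_mid 0.65 [374. 208.] [0.408 0.318 0.022]
fence_mid 0.58 [260. 244.] [0.622 0.029 0.022]
post 0.59 [315. 239.] [0.556 0.167 0.008]
post 0.52 [215. 239.] [ 0.629 -0.095  0.008]
rail_mid 0.84 [254. 225.] [0.638 0.016 0.112]
bar_center 0.75 [248. 238.] [ 0.612 -0.008  0.022]
bar_center 0.47 [216. 168.] [ 0.363 -0.187  0.022]
bar 0.75 [214. 257.] [ 0.685 -0.081  0.008]
bar 0.68 [214. 162.] [ 0.316 -0.212  0.008]
keeper_hinge 0.77 [299. 259.] [0.641 0.136 0.018]
keeper_hinge 0.21 [375. 208.] [0.407 0.322 0.018]
keeper_tip 0.72 [311. 239.] [0.568 0.157 0.018]
grooved_block 0.64 [222. 209.] [ 0.516 -0.115  0.008]
offcut 0.47 [258. 273.] [0.701 0.043 0.008]
top [0.442 0.01  1.135] 57.24044948402611
jig 0.95 [251. 164.] [0.614 0.02  0.   ]
jig 0.24 [290. 191.] [ 0.523 -0.107  0.   ]
fence_mid 0.89 [243. 143.] [0.678 0.042 0.022]
fence_mid 0.42 [158. 232.] [0.399 0.313 0.022]
post 0.6 [285. 158.] [ 0.629 -0.091  0.008]
rail_mid 0.68 [249. 153.] [0.63  0.024 0.112]
bar_center 0.83 [314. 244.] [ 0.351 -0.176  0.022]
bar_center 0.78 [263. 163.] [ 0.611 -0.019  0.022]
bar_center 0.43 [283. 141.] [ 0.682 -0.085  0.022]
bar 0.92 [282. 145.] [ 0.671 -0.084  0.008]
bar 0.77 [328. 260.] [ 0.3   -0.221  0.008]
bar 0.69 [158. 232.] [0.398 0.317 0.008]
keeper_hinge 0.52 [216. 156.] [0.637 0.128 0.018]
keeper_tip 0.65 [205. 179.] [0.564 0.165 0.018]
grooved_block 0.61 [292. 192.] [ 0.52  -0.111  0.008]
offcut 0.46 [244. 135.] [0.705 0.04  0.008]
```

Run:
```python
import cv2,numpy as np
a=cv2.imread("pics/scene0.png");b=cv2.imread("pics/top0.png")
cv2.imwrite("pics/v1.png",cv2.resize(b,(798,598),interpolation=cv2.INTER_CUBIC))
s=cv2.resize(a[180:320,180:340],None,fx=4,fy=4,interpolation=cv2.INTER_CUBIC)
cv2.imwrite("pics/v2.png",s)
t=cv2.resize(b[110:230,180:340],None,fx=5,fy=5,interpolation=cv2.INTER_CUBIC)
cv2.imwrite("pics/v3.png",t)
```

```text
(no output)
```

View pics/v1.png

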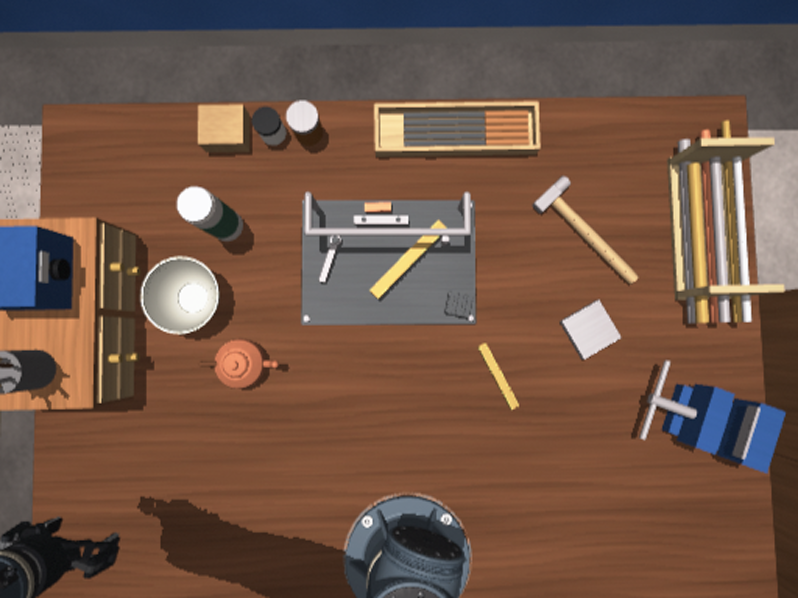

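View pics/v2.png

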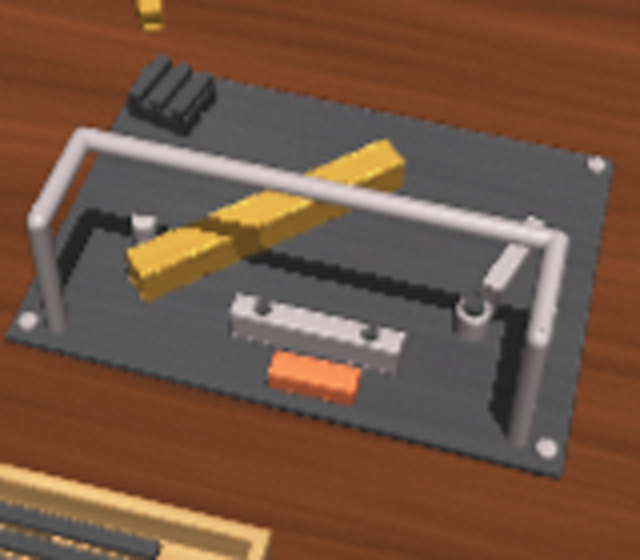

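View pics/v3.png

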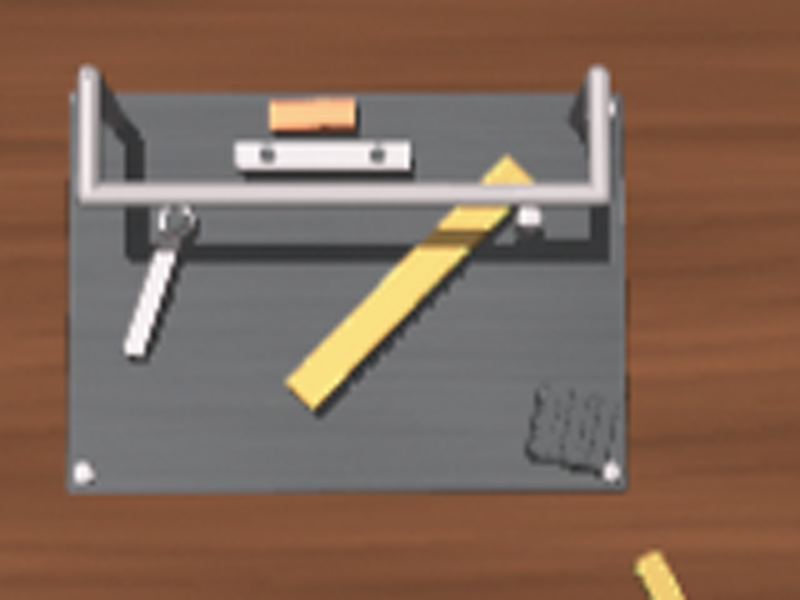

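v1 and v2 show the larger tube on the plate at about (263,166) in the full top image. The smaller look-alike lies on the bench at about (319,241), and the pencil-like rods in the rack at (455,150) are also not it. I choose the one on the plate by the post, and the v3 crop confirms it: far end (300,396), pivot end (520,168), post (528,218). Next I fit the poses from the corner pixels.

```bash
cat > fit.py <<'E'
from h import *
from scipy.optimize import least_squares
np.set_printoptions(precision=4,suppress=True)
c=capture("top")
px=lambda u,v:np.array([180+(u+.5)/5-.5,110+(v+.5)/5-.5])
P=[((-130,180,8),(69,491)),((-130,-180,8),(627,491)),((130,180,8),(70,93)),((130,-180,8),(621,94)),
((42,150,119),(80,193)),((42,-150,119),(606,193)),((41,-115,42),(530,212)),((75,70,34),(235,169)),((75,-40,34),(410,170))]
def w(x,p):
    p=np.array(p)/1000;cs,sn=np.cos(x[2]),np.sin(x[2]);return np.array([x[0]+cs*p[0]-sn*p[1],x[1]+sn*p[0]+cs*p[1],p[2]])
r=lambda x:np.concatenate([proj(c,w(x,p))-px(*q) for p,q in P])
s=least_squares(r,[.61,.02,0],loss="soft_l1");x=s.x;print(x);print(r(x).reshape(-1,2))
def toj(p):
    cs,sn=np.cos(x[2]),np.sin(x[2]);d=np.array(p)[:2]-x[:2];return np.array([cs*d[0]+sn*d[1],-sn*d[0]+cs*d[1]])*1000
for n,q,z in [("bL",(285,381),.036),("bB",(318,412),.036),("bT",(507,155),.036),("bR",(535,182),.036),("keytip",(135,353),.028),("keybase",(170,250),.028),("post top",(530,214),.042)]:
    p=onz(c,px(*q),z);print(n,p,toj(p))
E
python3 fit.py
```

```text
[ 0.5994  0.025  -0.0159]
[[-0.649   0.537 ]
 [ 0.3233  0.025 ]
 [-0.1849 -0.1392]
 [ 0.4287 -0.4163]
 [ 1.2998  0.0803]
 [-1.0509 -0.0911]
 [-0.1062  1.1897]
 [ 0.1417 -0.2897]
 [-0.0794 -0.5391]]
bL [0.5393 0.0647 0.036 ] [-60.7669  38.7949]
bB [0.5194 0.0444 0.036 ] [-80.3072  18.1719]
bT [ 0.6802 -0.078   0.036 ] [  82.3765 -101.6874]
bR [ 0.6626 -0.0953  0.036 ] [  65.0539 -119.2688]
keytip [0.5595 0.1593 0.028 ] [-42.0158 133.6999]
keybase [0.6247 0.1365 0.028 ] [ 23.4657 111.948 ]
post top [ 0.6411 -0.0911  0.042 ] [  43.5057 -115.3587]
```

arm_command:
  targets:
    - [[0,0,0],[-0.3,-0.25,0],0]
    - [[0,0,0],[-0.67,-0.55,0],0]
    - [[0,0,0],[-0.67,-0.55,0],0]
    - [[0,0,0],[-0.67,-0.55,0],0]
    - [[0,0,0],[-0.67,-0.55,0],0]
    - [[0,0,0],[-0.67,-0.55,0],0]
    - [[0,0,0],[-0.67,-0.55,0],0]
    - [[0,0,0],[-0.67,-0.55,0],0]
    - [[0,0,0],[-0.67,-0.55,0],0]
    - [[0,0,0],[-0.67,-0.55,0],0]
    - [[0,0,0],[-0.67,-0.55,0],0]
    - [[0,0,0],[-0.67,-0.55,0],0]
    - [[0,0,0],[-0.67,-0.55,0],0]
    - [[0,0,0],[-0.67,-0.55,0],0]
    - [[0,0,0],[-0.4,-0.3,0],0]
    - [[0,0,0],[0,0,0],0]

```text
t: 2.75
eef_pos: [0.4918, -0.0039, 0.2449]
ee_rot: [[-0.957, 0.29, 0.0], [0.29, 0.957, -0.001], [-0.0, -0.001, -1.0]]
force: [0.8, 0.8, 1.4]
gripper_width: 0.003
grip_force: 0.0
```

```bash
cat > go.py <<'E'
import sys
from h import *
from scipy.spatial.transform import Rotation as R
np.set_printoptions(precision=3,suppress=True)
J=np.array([.5994,.025]);a=-.0159
def state():
    s=sense();p=np.array(s["eef_pos"]);r=np.array(s["ee_rot"]);A=np.array([[np.cos(a),-np.sin(a)],[np.sin(a),np.cos(a)]])
    return s,p,r,A
def go(x,y,z,lean,yaw=0):
    """target TCP in plate mm (z above bench), lean deg to plate +x (azimuth yaw deg): prints turn (rad/.1) and, before/after turn, shift (/50mm)"""
    s,p,r,A=state()
    t=np.append(J+A@np.array([x,y])/1000,z/1000)
    Rt=(R.from_euler("z",a+np.radians(yaw))*R.from_euler("y",-np.radians(lean))*R.from_matrix(np.array([[-1,0,0],[0,1,0],[0,0,-1.]]))).as_matrix()
    q=A.T@(p[:2]-J)*1000
    print("t",round(s["t"],2),"plate",q,p[2]*1000,"F",np.array(s["force"]),"w",round(s["gripper_width"],3))
    print("turn/.1",R.from_matrix(r.T@Rt).as_rotvec()/.1,"shift/50mm now",r.T@(t-p)/.05,"after turn",Rt.T@(t-p)/.05,"toolz",Rt[:,2])
if __name__=="__main__": go(*map(float,sys.argv[1:]))
E
python3 go.py -106 -27 150 40
```

```text
t 2.75 plate [-107.098  -30.584] 244.9428017637374 F [0.815 0.824 1.379] w 0.003
turn/.1 [-0.98  -6.934 -2.67 ] shift/50mm now [-0.001  0.076  1.899] after turn [1.204 0.072 1.469] toolz [ 0.643 -0.01  -0.766]
```

arm_command:
  targets:
    - [[-0.12,-0.87,-0.33],[0,0,0],0]
    - [[-0.12,-0.87,-0.33],[0,0,0],0]
    - [[-0.12,-0.87,-0.33],[0,0,0],0]
    - [[-0.12,-0.87,-0.33],[0,0,0],0]
    - [[-0.12,-0.87,-0.33],[0,0,0],0]
    - [[-0.12,-0.87,-0.33],[0,0,0],0]
    - [[-0.12,-0.87,-0.33],[0,0,0],0]
    - [[-0.12,-0.87,-0.33],[0,0,0],0]
    - [[0,0,0],[0.47,0.01,0.57],0]
    - [[0,0,0],[0.47,0.01,0.57],0]
    - [[0,0,0],[0.47,0.01,0.57],0]
    - [[0,0,0],[0.47,0.01,0.57],0]
    - [[0,0,0],[0.47,0.01,0.57],0]
    - [[0,0,0],[0,0,0],0]
    - [[0,0,0],[0,0,0],0]

```text
t: 4.25
eef_pos: [0.4917, 0.0017, 0.0595]
ee_rot: [[-0.768, 0.015, 0.64], [0.011, 1.0, -0.01], [-0.64, -0.001, -0.768]]
force: [-0.6, -0.3, 0.5]
gripper_width: -0.003
grip_force: 0.0
```

```bash
python3 go.py -106 -27 31 40
python3 - <<'E'
from h import *
c=capture("scene");cv2.imwrite("pics/v4.png",cv2.resize(c["color"][140:310,160:360],None,fx=4,fy=4,interpolation=cv2.INTER_CUBIC)[:600])
E
```

```text
t 4.25 plate [-107.286  -24.977] 59.45879782173685 F [-0.574 -0.284  0.47 ] w -0.003
turn/.1 [-0.    -0.031  0.01 ] shift/50mm now [ 0.345 -0.04   0.454] after turn [ 0.346 -0.04   0.453] toolz [ 0.643 -0.01  -0.766]
```

View pics/v4.png

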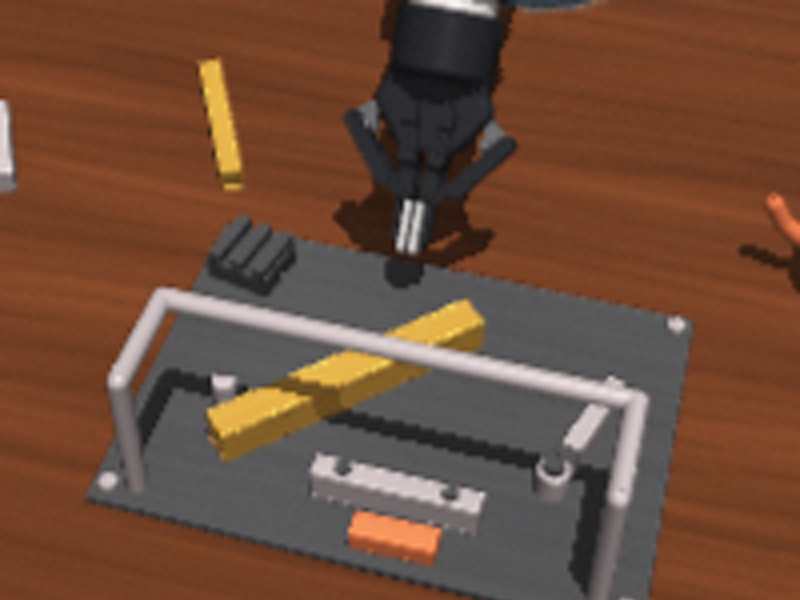

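Image v4 shows the closed fingertips at about (405,250) over the plate's near part. The tube, keeper and block have not moved. I'll lower the tool and start the push along the arc.

arm_command:
  targets:
    - [[0,0,0],[0.17,-0.02,0.23],0]
    - [[0,0,0],[0.17,-0.02,0.23],0]
    - [[0,0,0],[0,0,0],0]
    - [[0,0,0],[-0.07,0.09,0.06],0]
    - [[0,0,0],[-0.07,0.09,0.06],0]
    - [[0,0,0],[-0.07,0.09,0.06],0]
    - [[0,0,0],[-0.07,0.09,0.06],0]
    - [[0,0,0],[-0.08,0.08,0.067],0]
    - [[0,0,0],[-0.08,0.08,0.067],0]
    - [[0,0,0],[-0.08,0.08,0.067],0]
    - [[0,0,0],[-0.08,0.08,0.067],0]
    - [[0,0,0],[-0.08,0.08,0.067],0]
    - [[0,0,0],[0,0,0],0]

```text
t: 5.6
eef_pos: [0.55, 0.0375, 0.0391]
ee_rot: [[-0.773, 0.015, 0.634], [0.011, 1.0, -0.01], [-0.634, -0.001, -0.773]]
force: [0.4, -0.9, -0.7]
gripper_width: -0.002
grip_force: 0.0
```

```bash
python3 go.py -63 13.7 31 40
python3 - <<'E'
from h import *
c=capture("scene");a=cv2.resize(c["color"][190:310,190:350],None,fx=3,fy=3,interpolation=cv2.INTER_CUBIC)
c=capture("top");b=cv2.resize(c["color"][110:220,190:320],None,fx=3,fy=3,interpolation=cv2.INTER_CUBIC)
b=cv2.copyMakeBorder(b,0,a.shape[0]-b.shape[0],0,0,0);b=b[:, :320]
cv2.imwrite("pics/v5.png",np.hstack([a,b]))
E
```

```text
t 5.6 plate [-49.559  11.718] 39.12514503147492 F [ 0.407 -0.867 -0.733] w -0.002
turn/.1 [-0.001 -0.112  0.008] shift/50mm now [ 0.311  0.04  -0.045] after turn [ 0.31   0.04  -0.048] toolz [ 0.643 -0.01  -0.766]
```

View pics/v5.png

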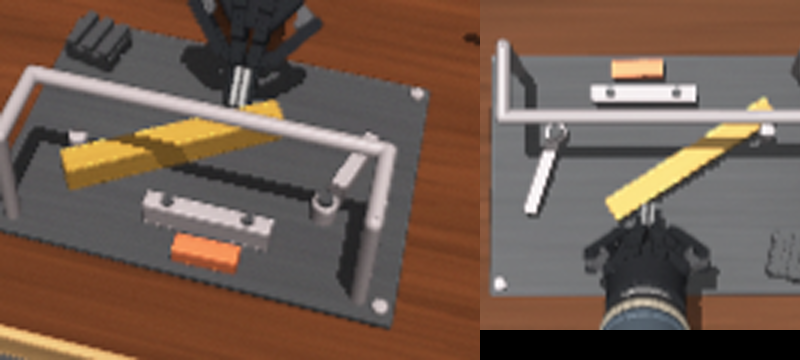

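v5 shows the tube's pivot end on the post at (768,130) and the fingers bearing near the free end at (648,212). It is swinging as intended. The tool is 8 mm high, so I'll lower it and carry on.

arm_command:
  targets:
    - [[0,-0.05,0],[0.05,0.01,0.06],0]
    - [[0,-0.05,0],[0.05,0.01,0.06],0]
    - [[0,0,0],[-0.07,0.06,0.06],0]
    - [[0,0,0],[-0.07,0.06,0.06],0]
    - [[0,0,0],[-0.07,0.06,0.06],0]
    - [[0,0,0],[-0.07,0.06,0.06],0]
    - [[0,0,0],[0,0,0],0]
    - [[0,0,0],[0,0,0],0]

```text
t: 6.5
eef_pos: [0.568, 0.0499, 0.0311]
ee_rot: [[-0.767, 0.015, 0.642], [0.011, 1.0, -0.01], [-0.642, -0.001, -0.767]]
force: [-0.7, -0.9, 0.0]
gripper_width: 0.002
grip_force: 0.0
```

```bash
python3 go.py -0.4 31.4 31 40
```

```text
t 6.5 plate [-31.79   24.447] 31.12368074412992 F [-0.692 -0.869  0.002] w 0.002
turn/.1 [-0.001 -0.013  0.008] shift/50mm now [-0.48   0.139  0.405] after turn [-0.479  0.139  0.405] toolz [ 0.643 -0.01  -0.766]
```

arm_command:
  targets:
    - [[0,0,0],[-0.08,0.024,0.067],0]
    - [[0,0,0],[-0.08,0.024,0.067],0]
    - [[0,0,0],[-0.08,0.024,0.067],0]
    - [[0,0,0],[-0.08,0.024,0.067],0]
    - [[0,0,0],[-0.08,0.024,0.067],0]
    - [[0,0,0],[-0.08,0.024,0.067],0]
    - [[0,0,0],[-0.08,0.006,0.067],0]
    - [[0,0,0],[-0.08,0.006,0.067],0]
    - [[0,0,0],[-0.08,0.006,0.067],0]
    - [[0,0,0],[-0.08,0.006,0.067],0]
    - [[0,0,0],[0,0,0],0]
    - [[0,0,0],[0,0,0],0]

```text
t: 7.7
eef_pos: [0.6202, 0.0571, 0.0309]
ee_rot: [[-0.767, 0.016, 0.642], [0.012, 1.0, -0.011], [-0.642, -0.001, -0.767]]
force: [-1.1, 0.4, -1.0]
gripper_width: 0.002
grip_force: 0.0
```

```bash
python3 go.py 33 33 31 40
python3 - <<'E'
from h import *
c=capture("scene");a=cv2.resize(c["color"][190:310,190:350],None,fx=3,fy=3,interpolation=cv2.INTER_CUBIC)
c=capture("top");b=cv2.resize(c["color"][110:220,190:320],None,fx=3,fy=3,interpolation=cv2.INTER_CUBIC)
b=cv2.copyMakeBorder(b,0,a.shape[0]-b.shape[0],0,0,0);b=b[:, :320]
cv2.imwrite("pics/v6.png",np.hstack([a,b]))
E
```

```text
t 7.7 plate [20.305 32.399] 30.942301609256198 F [-1.061  0.35  -1.005] w 0.002
turn/.1 [-0.009 -0.015  0.004] shift/50mm now [-0.195  0.012  0.162] after turn [-0.195  0.012  0.162] toolz [ 0.643 -0.01  -0.766]
```

View pics/v6.png

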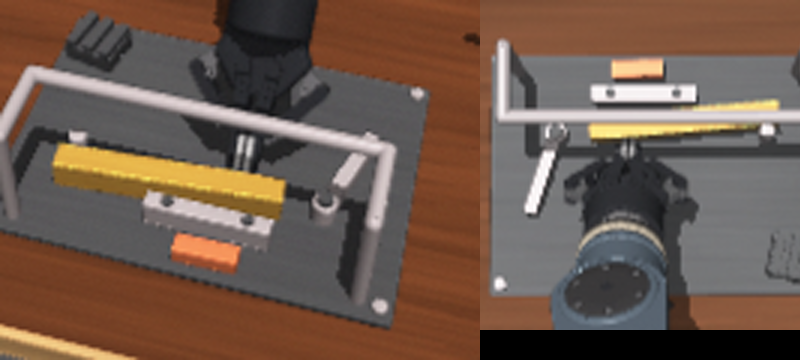

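v6 shows the tube nearly along the fence: left end at (590,130), right end past the post at (778,105), still a few degrees off. There is clearance to the rail. I'll push on slowly.

arm_command:
  targets:
    - [[0,0,0],[-0.05,0,0.042],0]
    - [[0,0,0],[-0.05,0,0.042],0]
    - [[0,0,0],[-0.05,0,0.042],0]
    - [[0,0,0],[-0.03,0,0.025],0]
    - [[0,0,0],[0,0,0],0]

```text
t: 8.3
eef_pos: [0.6321, 0.057, 0.0309]
ee_rot: [[-0.767, 0.016, 0.641], [0.012, 1.0, -0.011], [-0.642, -0.001, -0.767]]
force: [-0.6, 0.2, 0.3]
gripper_width: -0.003
grip_force: 0.0
```

arm_command:
  targets:
    - [[0,0,0],[-0.015,0,0.013],0]
    - [[0,0,0],[-0.015,0,0.013],0]
    - [[0,0,0],[0,0,0],0]

```text
t: 8.6
eef_pos: [0.6336, 0.057, 0.0308]
ee_rot: [[-0.767, 0.016, 0.641], [0.012, 1.0, -0.011], [-0.641, -0.001, -0.767]]
force: [-1.8, -0.5, 1.6]
gripper_width: -0.002
grip_force: 0.9
```

```bash
python3 go.py 35 33 31 40
```

```text
t 8.6 plate [33.733 32.558] 30.803361105272696 F [-1.849 -0.498  1.623] w -0.002
turn/.1 [-0.006 -0.019  0.006] shift/50mm now [-0.022  0.009  0.013] after turn [-0.022  0.009  0.013] toolz [ 0.643 -0.01  -0.766]
```

arm_command:
  targets:
    - [[0,0,0],[-0.02,0,0.017],0]
    - [[0,0,0],[-0.02,0,0.017],0]
    - [[0,0,0],[0,0,0],0]

```text
t: 8.9
eef_pos: [0.6359, 0.0569, 0.0306]
ee_rot: [[-0.768, 0.016, 0.641], [0.012, 1.0, -0.011], [-0.641, -0.001, -0.768]]
force: [-5.1, -0.4, 4.4]
gripper_width: 0.002
grip_force: 3.0
```

arm_command:
  targets:
    - [[0,0,0],[-0.03,0,0.025],0]
    - [[0,0,0],[-0.03,0,0.025],0]
    - [[0,0,0],[0,0,0],0]

```text
t: 9.2
eef_pos: [0.6363, 0.0567, 0.029]
ee_rot: [[-0.771, 0.015, 0.637], [0.011, 1.0, -0.011], [-0.637, -0.001, -0.771]]
force: [-25.5, 1.5, 15.3]
gripper_width: -0.001
grip_force: 12.3
```

```bash
python3 go.py 35 33 31 40
python3 - <<'E'
from h import *
c=capture("scene");a=cv2.resize(c["color"][215:295,195:305],None,fx=4,fy=4,interpolation=cv2.INTER_CUBIC)
c=capture("top");b=cv2.resize(c["color"][120:190,200:290],None,fx=4,fy=4,interpolation=cv2.INTER_CUBIC)
b=cv2.copyMakeBorder(b,0,a.shape[0]-b.shape[0],0,0,0)
cv2.imwrite("pics/v7.png",np.hstack([a,b])[:, :800])
E
```

```text
t 9.2 plate [36.44  32.261] 29.019303216113162 F [-25.483   1.485  15.333] w -0.001
turn/.1 [-0.008 -0.078  0.014] shift/50mm now [-0.003  0.015 -0.049] after turn [-0.003  0.015 -0.049] toolz [ 0.643 -0.01  -0.766]
```

View pics/v7.png

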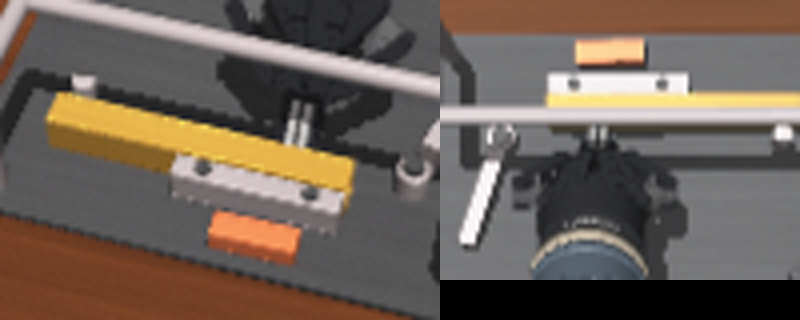

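v7 shows the tube flush on the fence: its left end matches the fence's left end near (548,100), and the force has risen to 25 N. I'll back off straight, then go round to the keeper.

arm_command:
  targets:
    - [[0,0,0],[0.05,0,-0.04],0]
    - [[0,0,0],[0.08,0,-0.065],0]
    - [[0,0,0],[0.15,0,-0.125],0]
    - [[0,0,0],[0.35,0,-0.32],0]
    - [[0,0,0],[0.35,0,-0.32],0]
    - [[0,0,0],[0.35,0,-0.32],0]
    - [[0,0,0],[0.35,0,-0.32],0]
    - [[0,0,0],[0,0,0],0]

```text
t: 10.1
eef_pos: [0.5234, 0.0584, 0.0337]
ee_rot: [[-0.769, 0.015, 0.638], [0.011, 1.0, -0.011], [-0.639, -0.001, -0.77]]
force: [-1.1, 0.5, 0.3]
gripper_width: 0.002
grip_force: 0.0
```

```bash
python3 go.py -74 32 80 30;python3 go.py -18 162 80 30
```

```text
t 10.1 plate [-76.486  32.179] 33.74457991037281 F [-1.094  0.502  0.303] w 0.002
turn/.1 [-0.009  1.69   0.012] shift/50mm now [-0.629 -0.005 -0.68 ] after turn [-0.506 -0.004 -0.776] toolz [ 0.5   -0.008 -0.866]
t 10.1 plate [-76.486  32.179] 33.74457991037281 F [-1.094  0.502  0.303] w 0.002
turn/.1 [-0.009  1.69   0.012] shift/50mm now [-1.494  2.594  0.033] after turn [-1.476  2.596 -0.216] toolz [ 0.5   -0.008 -0.866]
```

arm_command:
  targets:
    - [[0,0,0],[-0.31,0,-0.34],0]
    - [[0,0,0],[-0.32,0,-0.34],0]
    - [[0,0,0],[-0.144,0.433,0.119],0]
    - [[0,0,0],[-0.144,0.433,0.119],0]
    - [[0,0,0],[-0.144,0.433,0.119],0]
    - [[0,0,0],[-0.144,0.433,0.119],0]
    - [[0,0,0],[-0.144,0.433,0.119],0]
    - [[0,0,0],[-0.144,0.433,0.119],0]
    - [[0,0.85,0],[0,0,0],0]
    - [[0,0.84,0],[0,0,0],0]
    - [[0,0,0],[0,0,0],0]

```text
t: 11.2
eef_pos: [0.5907, 0.1887, 0.0833]
ee_rot: [[-0.863, 0.016, 0.505], [0.014, 1.0, -0.007], [-0.505, 0.001, -0.863]]
force: [1.4, -0.3, 0.0]
gripper_width: 0.003
grip_force: 0.0
```

```bash
python3 go.py -18 162 27 30
python3 - <<'E'
from h import *
c=capture("scene");a=cv2.resize(c["color"][195:295,200:350],None,fx=3,fy=3,interpolation=cv2.INTER_CUBIC)
c=capture("top");b=cv2.resize(c["color"][110:210,190:300],None,fx=3,fy=3,interpolation=cv2.INTER_CUBIC)
cv2.imwrite("pics/v8.png",np.hstack([a,b]))
E
```

```text
t 11.2 plate [-11.308 163.543] 83.31124422118388 F [ 1.398 -0.27   0.019] w 0.003
turn/.1 [ 0.006  0.06  -0.007] shift/50mm now [ 0.684 -0.032  0.904] after turn [ 0.679 -0.031  0.908] toolz [ 0.5   -0.008 -0.866]
```

View pics/v8.png

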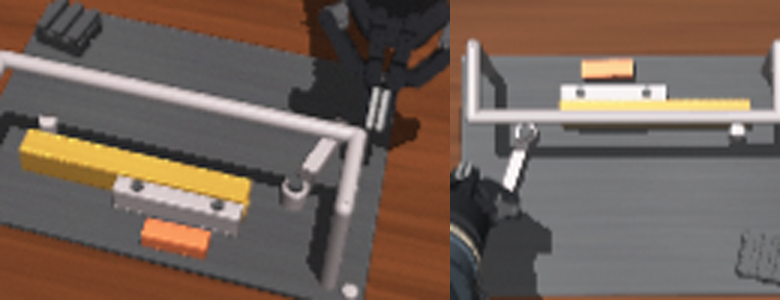

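v8 shows the tube still flush (560–750, 105), the keeper unmoved (525,135)–(513,190), and the fingers on its +y side, so I'll descend.

arm_command:
  targets:
    - [[0,0,0],[0.2,-0.01,0.3],0]
    - [[0,0,0],[0.2,-0.01,0.3],0]
    - [[0,0.06,0],[0.2,-0.01,0.2],0]
    - [[0,0,0],[0.06,0,0.08],0]
    - [[0,0,0],[0,0,0],0]
    - [[0,0,0],[0,0,0],0]

```text
t: 11.9
eef_pos: [0.5814, 0.1863, 0.027]
ee_rot: [[-0.867, 0.016, 0.499], [0.013, 1.0, -0.008], [-0.499, -0.001, -0.867]]
force: [-0.6, 0.6, -0.7]
gripper_width: -0.001
grip_force: 0.0
```

```bash
python3 go.py -18 162 27 30
python3 - <<'E'
import numpy as np
H=np.array([42.5,108])
for d in (163,180,195,210,225,240,255,270):
    al=np.radians(d);k=np.array([np.cos(al),np.sin(al)]);n=np.array([np.sin(al),-np.cos(al)])
    print(d,np.round(H+55*k+7*n-[14,-12],1))
E
```

```text
t 11.9 plate [-20.528 161.021] 27.02662014861122 F [-0.565  0.552 -0.698] w -0.001
turn/.1 [-0.005 -0.014  0.005] shift/50mm now [-0.044  0.02   0.026] after turn [-0.044  0.02   0.026] toolz [ 0.5   -0.008 -0.866]
163 [-22.1 142.8]
180 [-26.5 127. ]
195 [-26.4 112.5]
210 [-22.6  98.6]
225 [-15.3  86.1]
240 [-5.1 75.9]
255 [ 7.5 68.7]
270 [21.5 65. ]
```

arm_command:
  targets:
    - [[0,0,0],[0.01,-0.12,-0.005],0]
    - [[0,0,0],[0.01,-0.12,-0.005],0]
    - [[0,0,0],[0.01,-0.12,-0.005],0]
    - [[0,0,0],[0.026,-0.107,-0.015],0]
    - [[0,0,0],[0.026,-0.107,-0.015],0]
    - [[0,0,0],[0.026,-0.107,-0.015],0]
    - [[0,0,0],[0,-0.097,0],0]
    - [[0,0,0],[0,-0.097,0],0]
    - [[0,0,0],[0,-0.097,0],0]
    - [[0,0,0],[-0.022,-0.093,0.013],0]
    - [[0,0,0],[-0.022,-0.093,0.013],0]
    - [[0,0,0],[-0.022,-0.093,0.013],0]
    - [[0,0,0],[-0.042,-0.083,0.024],0]
    - [[0,0,0],[-0.042,-0.083,0.024],0]
    - [[0,0,0],[-0.042,-0.083,0.024],0]
    - [[0,0,0],[0,0,0],0]
    - [[0,0,0],[0,0,0],0]

```text
t: 13.6
eef_pos: [0.5852, 0.111, 0.0266]
ee_rot: [[-0.867, 0.016, 0.498], [0.014, 1.0, -0.009], [-0.498, -0.001, -0.867]]
force: [-0.4, 0.3, 0.7]
gripper_width: -0.001
grip_force: 0.0
```

```bash
python3 go.py -5 76 27 30
python3 - <<'E'
from h import *
c=capture("scene");a=cv2.resize(c["color"][195:295,200:350],None,fx=3,fy=3,interpolation=cv2.INTER_CUBIC)
c=capture("top");b=cv2.resize(c["color"][110:210,190:300],None,fx=3,fy=3,interpolation=cv2.INTER_CUBIC)
cv2.imwrite("pics/v9.png",np.hstack([a,b]))
E
```

```text
t 13.6 plate [-15.559  85.736] 26.609696464495688 F [-0.437  0.334  0.662] w -0.001
turn/.1 [-0.01  -0.023  0.001] shift/50mm now [-0.187 -0.195  0.099] after turn [-0.187 -0.195  0.099] toolz [ 0.5   -0.008 -0.866]
```

View pics/v9.png

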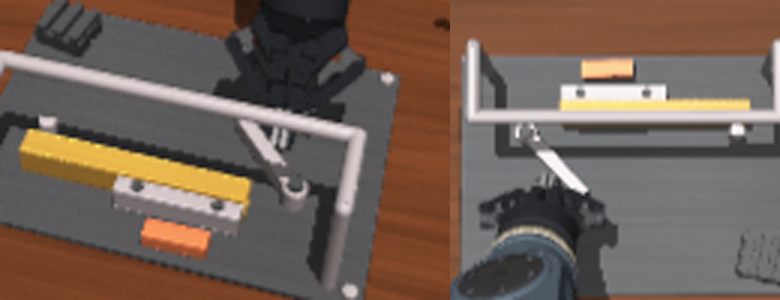

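v9 shows the keeper following the fingers and now about half-way round, with its tip at (585,190) in the top view. I'll continue along the arc.

arm_command:
  targets:
    - [[0,0,0],[-0.06,-0.065,0.035],0]
    - [[0,0,0],[-0.06,-0.065,0.035],0]
    - [[0,0,0],[-0.06,-0.065,0.035],0]
    - [[0,0,0],[-0.072,-0.048,0.042],0]
    - [[0,0,0],[-0.072,-0.048,0.042],0]
    - [[0,0,0],[-0.072,-0.048,0.042],0]
    - [[0,0,0],[-0.058,-0.018,0.033],0]
    - [[0,0,0],[-0.058,-0.018,0.033],0]
    - [[0,0,0],[-0.058,-0.018,0.033],0]
    - [[0,0,0],[0,0,0],0]
    - [[0,0,0],[0,0,0],0]

```text
t: 14.8
eef_pos: [0.6181, 0.0912, 0.0268]
ee_rot: [[-0.867, 0.016, 0.499], [0.013, 1.0, -0.008], [-0.499, -0.0, -0.867]]
force: [-0.0, -0.2, -0.2]
gripper_width: 0.002
grip_force: 0.0
```

arm_command:
  targets:
    - [[0,0,0],[-0.03,0,0.017],0]
    - [[0,0,0],[-0.03,0,0.017],0]
    - [[0,0,0],[0,0,0],0]

```text
t: 15.1
eef_pos: [0.6213, 0.091, 0.0265]
ee_rot: [[-0.867, 0.016, 0.498], [0.013, 1.0, -0.009], [-0.498, -0.001, -0.867]]
force: [0.3, -0.2, -0.4]
gripper_width: -0.001
grip_force: 0.1
```

```bash
python3 go.py 22 65 27 30
```

```text
t 15.1 plate [20.817 66.37 ] 26.54869273480826 F [ 0.346 -0.222 -0.374] w -0.001
turn/.1 [-0.006 -0.024  0.005] shift/50mm now [-0.025 -0.027  0.004] after turn [-0.025 -0.027  0.004] toolz [ 0.5   -0.008 -0.866]
```

arm_command:
  targets:
    - [[0,0,0],[-0.025,0,0.014],0]
    - [[0,0,0],[-0.015,0,0.008],0]
    - [[0,0,0],[0,0,0],0]

```text
t: 15.4
eef_pos: [0.622, 0.0909, 0.0262]
ee_rot: [[-0.868, 0.015, 0.496], [0.013, 1.0, -0.008], [-0.496, -0.001, -0.868]]
force: [-11.3, -0.2, 8.4]
gripper_width: -0.0
grip_force: 5.2
```

arm_command:
  targets:
    - [[0,0,0],[-0.02,0,0.011],0]
    - [[0,0,0],[0,0,0],0]

```text
t: 15.6
eef_pos: [0.6221, 0.091, 0.0258]
ee_rot: [[-0.869, 0.015, 0.495], [0.013, 1.0, -0.008], [-0.495, -0.001, -0.869]]
force: [-14.1, 1.1, 11.2]
gripper_width: 0.006
grip_force: 7.5
```

The fingers have hit firmly at x≈21.6 mm, where the stop should put them. I'll retreat straight back, rise, and check.

arm_command:
  targets:
    - [[0,0,0],[0.06,0,-0.035],0]
    - [[0,0,0],[0.1,0,-0.06],0]
    - [[0,0,0],[0.3,0,-0.18],0]
    - [[0,0,0],[0.5,0,-0.3],0]
    - [[0,0,0],[0.5,0,-0.3],0]
    - [[0,0,0],[0.5,0,-0.3],0]
    - [[0,0,0],[0.5,0,-0.3],0]
    - [[0,0,0],[0,0,-0.8],0]
    - [[0,0,0],[0,0,-0.8],0]
    - [[0,0,0],[0,0,-0.8],0]
    - [[0,0,0],[0,0,0],0]
    - [[0,0,0],[0,0,0],0]

```text
t: 16.8
eef_pos: [0.4222, 0.0947, 0.1348]
ee_rot: [[-0.865, 0.015, 0.501], [0.014, 1.0, -0.007], [-0.501, 0.001, -0.865]]
force: [0.6, -0.2, 0.0]
gripper_width: 0.002
grip_force: 0.0
```

```bash
python3 go.py 22 65 27 30
python3 - <<'E'
from h import *
c=capture("scene");a=cv2.resize(c["color"][195:295,190:340],None,fx=5,fy=5,interpolation=cv2.INTER_CUBIC)[:300+60,:800]
c=capture("top");b=cv2.resize(c["color"][125:173,190:340],None,fx=5,fy=5,interpolation=cv2.INTER_CUBIC)
cv2.imwrite("pics/v10.png",np.vstack([a,b]))
J=np.array([.5994,.025]);t=-.0159;A=np.array([[np.cos(t),-np.sin(t)],[np.sin(t),np.cos(t)]])
for n in("scene","top"):
    c=capture(n)
    for l,z in(("keeper_tip",.018),("keeper_hinge",.018),("bar_center",.022),("bar",.008)):
        print(n,l,[(round(r["score"],2),np.round(A.T@(onz(c,r["location"],z)[:2]-J)*1000)) for r in landmark_of(n,l)[:2]])
E
```

```text
t 16.8 plate [-178.286   66.87 ] 134.76305559052383 F [ 0.588 -0.2    0.011] w 0.002
turn/.1 [0.01  0.015 0.002] shift/50mm now [-2.386 -0.042  3.873] after turn [-2.391 -0.037  3.869] toolz [ 0.5   -0.008 -0.866]
scene keeper_tip [(0.6, array([ 35., 109.])), (0.54, array([49., 22.]))]
scene keeper_hinge [(0.71, array([ 40., 108.]))]
scene bar_center [(0.81, array([ 64., -28.])), (0.53, array([-225., -214.]))]
scene bar [(0.74, array([  68., -125.])), (0.61, array([-278., -240.]))]
top keeper_tip [(0.66, array([52., 20.]))]
top keeper_hinge [(0.43, array([41., 97.])), (0.39, array([ -80., -138.]))]
top bar_center [(0.72, array([ 72., -29.])), (0.65, array([  54., -420.]))]
top bar [(0.7, array([  72., -121.])), (0.52, array([-301., -251.]))]
```

View pics/v10.png

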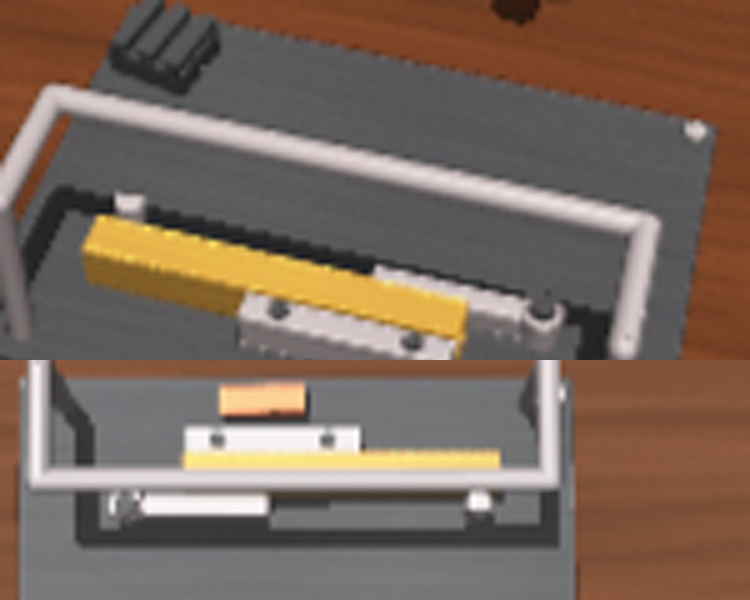

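v10 shows the tube flush on the fence (185–500, 460), its end still past the post at (480,500). The keeper is parallel behind it (110–268, 503), the other items I can see are in place, and the arm is clear. I'll hand it in.

```bash
python3 -c "from bench import sign_off;print(sign_off())"
```

```text
the job is handed in; nothing more can be done
None
```

The tube lies flush along the fence with its end at the post, the keeper is closed behind it against its stop, and the arm is clear; I handed the job in just after 16.8 s on the robot's clock, and the hand-in gave no verdict.

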